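Snap the protective window cover home on the laser lens holder

ROBOT

A 7-joint arm with a two-finger parallel gripper is mounted at the origin on the work surface. World frame = base frame: x ahead of the robot, y to its left, z up, the work surface at z = 0. Lengths are in m, angles in rad, forces in N, time in s.
With the tool pointing down it reaches from about 0.425 to 0.925 m from the base axis. Payload 6.8 kg.
Tool frame: the origin (TCP) lies between the finger pads; the fingertips stand 17 mm ahead of it and the grasp point (between the pads) lies 2 mm behind it; z points along the fingers, x is the direction in which the jaws open and shut, and the axes are right-handed (so a half turn about z gives the same grasp; the last joint's range is limited). The gripper opens to 85 mm and grips with 20 to 120 N. Pads are 22 mm wide; open, the fingers measure 114 mm over their backs; the gripper's body (76 mm by 85 mm) begins 54 mm behind the grasp point. The pads swing forward as they close: fully open they stand 13 mm farther back than shut.
Start: joints at [1.087, 0.477, 0.022, 1.555, -0.011, 1.109, -0.083], TCP at [0.248, -0.628, 0.248] pointing down, gripper open.
Joint ranges: [-2.96, 2.96], [-0.34, 2.1], [-1.41, 1.46], [0.24, 2.44], [-1.37, 4.51], [0.17, 1.92], [-2.96, 2.96]. Speed limits (rad/s): [2.39, 2.39, 3.14, 3.14, 3.14, 3.14, 3.14].

INTERFACE

Orientations are given as a unit quaternion [w, x, y, z].
In Python, from station import readout, read_camera, get_calibration, bot, models gives the robot as it stands.
- The arm moves only by the tool carry_out, never from a script. Its argument "deltas" is a list of rows, each a list of 2 entries, a list of its own where there are three numbers: the shift along the tool's x, y, z in cm, then the turn about the tool's z in degrees. A call has 1 to 10 rows; each row is the pose to reach, as a shift and turn from the pose measured when the call began, along the tool's axes at that moment; what a row does not reach only later rows make up. A row lasts 1/8 s, in which the tool goes at most 62.5 mm and 10.7 degrees, less where a joint would pass 70% of its speed; a pose out of reach is approached as far as the arm can. A call with a gripper value outside its range is refused whole. "hand" is the opening, from 0 (shut) to 1 (fully open), set as the call begins (left out, the last holds). The fingers move at their own pace and stop on an object; "newtons" is the grip in N (left out, the last holds). Time passes only in rows, so rows that repeat a pose let the fingers close. It gives the time, the measured TCP pose, the force and the opening at its end, in the units of the state.
- readout.get_obs(): the state, without advancing time (a new reading comes with each control period).
- read_camera(name): name is "side" or "top" or "wrist"; returns the picture (480x640x3 uint8, red, green, blue); there is no depth.
- get_calibration(name): a dict with "fov_y" (degrees; the focal length in pixels is half the picture's height over the tangent of half this angle, whatever the lens; pixels are square), "cx", "cy" (the principal point, pixels), "world_from_camera" (4x4, takes a point from camera to world coordinates). Camera axes: x right, y down, z forward; pixel columns grow to the right and rows downward; lengths in m; the calibration is good to about 2 mm. A picture is of the moment at which its call begins: read the wrist's pose just before it. get_calibration takes no time and is no camera call; for the wrist camera it gives the pose at the moment of the call.
- bot.hand_in(): hands the job in, once; it reports no verdict.
Trained networks look in the newest picture that a camera, given by its name, has taken for a name from the list of things; names that differ only in an ending like _2 or _b are one class to them, and where a whole thing is asked for, a point or a joint stands for the part that bears it (a point fixed in the world has none). Each returns a list of dicts, best first, with "score" (0 to 1); they miss things now and then, are a little off and sometimes report something else, mostly with a low value. They report only what shows in the picture. A call takes as long as a camera call. They do not tell look-alikes from the thing itself.
- models.spot_in(query, camera): "centre" ([row, column] in pixels, amid what is visible of it).
The state is a dict: "t": time; "q": joint angles; "joint_vel": joint speeds; "joint_torque": joint torques, N m; "eef_pos": TCP position; "tool_rot": TCP orientation; "contact_force": force on the tool from outside, world axes, zero at the start; "torque": the same for the moment, N m; "gripper_width": opening from 0.0 (shut) to 1.0 (fully open).
Only numpy, scipy, OpenCV 4.12 (cv2) and the standard library are available. Lean on these libraries where they do the work, as an engineer would, in place of code of your own. Each camera call takes 0.05 s, during which the arm holds its last target. There are 200 camera calls.

TASK

Slide the loose blue window cover along the dark holder until it rests against the two steel posts, then press its blue rim down above each of the three yellow catches until every side has clicked and the cover lies fully home and level in the well. Press only on the blue rim, never on the glass, leave the other things where they are, and let go at the end.

Things in the scene. Friction and masses are not known exactly. Their poses are not given: they have to be found in the camera images.
- holder: Lens-cell holder: dark grey steel block bolted to the table, 205 x 144 mm, 45 mm high, level. Origin: at table height on the axis of the round well in its top; z up, +x points from the long free part of the deck towards the two posts. The flat deck runs from x -130 to +75 mm, y -72 to +72 mm. Fixed.
- nest (a point): Axis of the well at deck height (45 mm above the table); axes as the holder's. The well is 104 mm wide and 8.5 mm deep, its flat floor is the cover's seat.
- post_left (a point): Top of the left locating post (steel, round, 12 mm wide, 10 mm proud of the deck), at x +36, y +43 mm from the well's axis in the holder's axes. A cover slid against both posts is centred over the well to about 1 mm.
- post_right (a point): Top of the right locating post, alike, at x +36, y -43 mm.
- snap_far (a point): Yellow sprung catch at the well's edge on the holder's +x side; the point is 50 mm from the well's axis, at deck height. Its round nose reaches 2 mm in under the cover's flange, its top level with the deck, so the cover slides over it and rests on it until pressed. About 10 N down on the rim beside it makes it give way, click, and spring back over the flange, holding that side down.
- snap_left (a point): A like catch, 50 mm from the well's axis, at 120 degrees from the holder's +x towards +y (x -25, y +43 mm). With this or snap_right pressed first, a post backs the cover up; the sides click one at a time, the cover tilting by up to 0.1 rad meanwhile. A side that has not caught can be pressed again.
- snap_right (a point): A like catch at x -25, y -43 mm, 120 degrees from +x towards -y.
- button_top (a point): Middle of the well, deck height: top of a brass button 30 mm wide on a weak upward spring (1 N), which carries the cover as it is slid over the well. The point itself does not move.
- cover_top (a point): The cover: loose round blue plastic ring with a glass window, about 120 g. Point: its centre at the height of the rim's top, 11 mm above its underside; z is its axis, its turn means nothing. The lowest 3 mm is a flange 100 mm wide, above it 90 mm wide. The flat blue rim to press on lies 24 to 44 mm from the centre. Fully home, the rim top is 47.5 mm above the table.
- cover: The same cover, origin at the centre of its underside. It starts flat on the deck (underside 45 mm, rim top 56 mm above the table), 35 to 60 mm from the well's axis on the holder's -x side and up to 15 mm to one side. Over the well it may sink 1 mm before it is pressed.
- window: The glass in the middle of the cover, 47 mm wide, its face sunk 4 mm below the blue rim, fixed in the cover; origin at the centre of the cover's underside. Not to be touched.
- bottle: Bystander: a white bottle 60 mm wide and 150 mm tall with a blue band. Origin at its underside. To be left where it is.
- jar: Bystander: a small amber jar with a black cap, 56 mm wide, 60 mm tall. Origin at its underside. To be left where it is.
- driver: Bystander: a screwdriver lying down. Origin at its underside. To be left where it is.
- tray: Bystander: an orange parts tray 120 x 90 x 30 mm. Origin at its underside. To be left where it is.
- nozzle: Bystander: a brass nozzle 28 mm wide and 50 mm tall. Origin at its underside. To be left where it is.
- wrench: Bystander: a wrench lying down. Origin at its underside. To be left where it is.
Mind the look-alikes: they are no part of the job. Of the things like the holder, leave any that is turquoise; of the rest the larger one is meant.

How it is judged:
On the way:
1. the cover, not yet pressed, lies level over the well against the posts (within 8 mm of its axis) (horizontal distance between cover_top and nest below 0.008 m and z of cover_top in the frame of holder above 0.0525 m and angle between cover_top's own z axis and vertical below 0.06 rad), for 0.1 s.
At the end, for the whole second after the job is handed in: The cover is centred in the well (within 4 mm of its axis), its rim top at most 5 mm above the deck (2.5 mm when fully home), level within 0.04 rad, and stays so with the robot off it (horizontal distance between cover_top and nest below 0.004 m and z of cover_top in the frame of holder between 0.044 and 0.05 m and angle between cover_top's own z axis and vertical below 0.04 rad); the robot touches nothing.
It fails at once if the glass window is touched by the robot (contact force between any of the fingers, the arm and window above 0.5 N).
It fails at once if a bystander is moved by more than 30 mm (distance of any of bottle, jar, driver, tray, nozzle, wrench from where it was at the start of the episode above 0.03 m).
It also fails if it takes over 64 s, if anything falls off the work surface, if the arm or the gripper's body presses on something with over 40 N, if the wrist force passes 120 N, or if a joint passes its speed limit or range.

## Working session

There is one attempt and no reset: what is moved stays moved. The work goes in short steps, Python scripts to look and compute and a tool call to move; the robot and the scene stay as the last step left them, time stands still between calls to the robot, and variables do not carry over. Pictures are saved under pics/ and viewed, about 8 in all and at most 12, crops included, and the job is handed in when it is done.

Besides the shell and the picture viewer there is one more tool, called after ">>>" as name(argument=value, ...) on one line, values as JSON. carry_out: Moves the arm, as the interface text tells. Its arguments: {"type":"object","properties":{"deltas":{"type":"array"},"hand":{"type":"number"},"newtons":{"type":"number"}},"required":["deltas"]}

```bash
mkdir -p pics
cat > h.py <<'E'
import numpy as np, cv2
from station import readout, read_camera, get_calibration, bot, models
def ray(cam,rc,z,cal=None):
    c=cal or get_calibration(cam); f=240/np.tan(np.radians(c["fov_y"])/2)
    T=np.array(c["world_from_camera"]); d=T[:3,:3]@np.array([(rc[1]-c["cx"])/f,(rc[0]-c["cy"])/f,1])
    o=T[:3,3]; return o+d*(z-o[2])/d[2]
def proj(cam,p,cal=None):
    c=cal or get_calibration(cam); f=240/np.tan(np.radians(c["fov_y"])/2)
    T=np.array(c["world_from_camera"]); q=T[:3,:3].T@(np.array(p)-T[:3,3])
    return np.array([c["cy"]+f*q[1]/q[2], c["cx"]+f*q[0]/q[2]])
def snap(cam,name):
    im=read_camera(cam); cv2.imwrite(f"pics/{name}.png",im[:,:,::-1]); return im
E
python3 - <<'E'
from h import *
np.set_printoptions(precision=4,suppress=True)
s=readout.get_obs(); print(s["t"],s["eef_pos"],s["tool_rot"],s["contact_force"],s["gripper_width"])
a=snap("top","top1"); 
for q,z in [("holder",.045),("cover_top",.056),("post_left",.055),("post_right",.055),("snap_far",.045),("snap_left",.045),("button_top",.045)]:
    for d in models.spot_in(q,"top")[:4]: print(q,d["score"],d["centre"],ray("top",d["centre"],z))
b=snap("side","side1")
for n in("top","side"): c=get_calibration(n); print(c["fov_y"],np.array(c["world_from_camera"]))
E
```

```text
0.0 [ 0.2475 -0.6274  0.2473] [-0.0005  0.8268 -0.5625 -0.0008] [-0.2695 -0.094   0.3853] 1.0005743421913296
holder 0.94 [340.3, 222.7] [0.2072 0.2709 0.045 ]
holder 0.76 [210.6, 257.7] [0.5207 0.1952 0.045 ]
holder 0.65 [177.6, 349.4] [ 0.6049 -0.0264  0.045 ]
holder 0.32 [157.6, 507.0] [ 0.6592 -0.4064  0.045 ]
cover_top 0.55 [204.5, 348.1] [ 0.5376 -0.0238  0.056 ]
post_left 0.95 [177.5, 349.8] [ 0.6033 -0.027   0.055 ]
post_left 0.57 [213.6, 258.3] [0.5123 0.1921 0.055 ]
post_left 0.57 [341.9, 219.4] [0.2046 0.2766 0.055 ]
post_right 0.98 [213.3, 258.7] [0.513  0.1911 0.055 ]
post_right 0.91 [181.2, 350.5] [ 0.5944 -0.0288  0.055 ]
post_right 0.68 [337.2, 219.3] [0.2156 0.2772 0.055 ]
snap_far 0.79 [214.2, 260.5] [0.512  0.1881 0.045 ]
snap_far 0.71 [341.4, 218.5] [0.2043 0.2809 0.045 ]
snap_far 0.64 [183.6, 351.5] [ 0.5903 -0.0317  0.045 ]
snap_left 0.69 [215.0, 259.0] [0.51   0.1917 0.045 ]
snap_left 0.65 [343.4, 216.2] [0.1995 0.2863 0.045 ]
snap_left 0.57 [179.1, 354.2] [ 0.6014 -0.0381  0.045 ]
button_top 0.96 [184.2, 349.9] [ 0.5887 -0.0278  0.045 ]
button_top 0.69 [215.3, 261.7] [0.5094 0.1851 0.045 ]
button_top 0.59 [343.0, 218.5] [0.2005 0.2808 0.045 ]
49.775489758299564 [[ 0.0188 -0.9974  0.0689  0.3757]
 [-0.9995 -0.017   0.0267  0.0167]
 [-0.0255 -0.0694 -0.9973  1.2917]
 [ 0.      0.      0.      1.    ]]
55.60944713632195 [[-0.9456 -0.1807  0.2705  0.1911]
 [-0.3247  0.5752 -0.7508  0.7939]
 [-0.0199 -0.7978 -0.6026  0.6643]
 [ 0.      0.      0.      1.    ]]
```

View pics/top1.png

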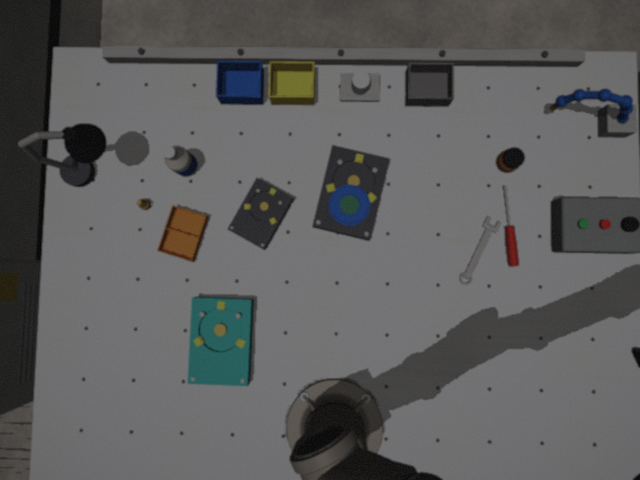

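View pics/side1.png

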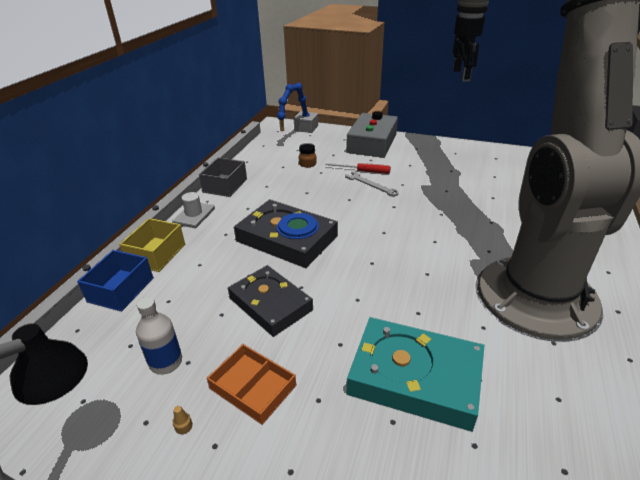

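The top view shows three holders: turquoise (220,340), a small dark one (262,213) and the large dark one (352,192). The large one carries the blue cover (column 350, row 205), and its far catch is at about (359,158).

Run:
```python
from h import *
np.set_printoptions(precision=4,suppress=True)
im=cv2.imread("pics/top1.png"); c=im[138:248,300:400]
cv2.imwrite("pics/crop1.png",cv2.convertScaleAbs(cv2.resize(c,None,fx=6,fy=5.4,interpolation=cv2.INTER_CUBIC) if 0 else cv2.resize(c,None,fx=5.4,fy=5.4,interpolation=cv2.INTER_CUBIC),alpha=1.6))
hsv=cv2.cvtColor(im,cv2.COLOR_BGR2HSV)
def cc(lo,hi,tag,z):
    m=cv2.inRange(hsv,lo,hi); m[:138]=0;m[248:]=0;m[:,:300]=0;m[:,400:]=0
    n,l,s,ce=cv2.connectedComponentsWithStats(m)
    for i in range(1,n):
        if s[i,4]>5: print(tag,s[i,4],s[i,:4],ce[i],ray("top",ce[i][::-1],z)[:2])
    return m
cc((22,110,90),(35,255,255),"yellow",.045); cc((8,110,90),(20,255,255),"brass",.045)
m=cc((100,120,50),(125,255,255),"blue",.056)
k=cv2.findContours(m,0,1)[0]; k=max(k,key=len); e=cv2.fitEllipse(k);print(e,ray("top",e[0][::-1],.056))
# dark block
g=(im.max(2)<110).astype(np.uint8)|(m>0); g[:138]=0;g[248:]=0;g[:,:300]=0;g[:,400:]=0
k=max(cv2.findContours(g.astype(np.uint8),0,1)[0],key=cv2.contourArea); r=cv2.minAreaRect(k); print(r)
for p in cv2.boxPoints(r): print(p,ray("top",p[::-1],.045)[:2])
```

```text
yellow 55 [355 154   8   9] [358.7636 157.8182] [ 0.6539 -0.0484]
yellow 13 [354 179   5   5] [356.2308 181.3846] [ 0.5959 -0.0431]
yellow 52 [326 184   9   8] [330.0577 187.4423] [0.5801 0.0202]
yellow 41 [369 193   7   9] [371.8049 196.8293] [ 0.5586 -0.0812]
blue 1037 [328 185  42  41] [348.7917 204.9836] [ 0.5364 -0.0255]
((348.8525085449219, 204.82138061523438), (40.0074577331543, 40.58883285522461), 118.24789428710938) [ 0.5368 -0.0256  0.056 ]
((353.323486328125, 193.20587158203125), (67.182373046875, 87.55535888671875), 14.03624439239502)
[310.1176 227.5294] [0.4815 0.0668]
[331.3529 142.5882] [0.6908 0.019 ]
[396.5294 158.8824] [ 0.6525 -0.1402]
[375.2941 243.8235] [ 0.4448 -0.0909]
```

View pics/crop1.png

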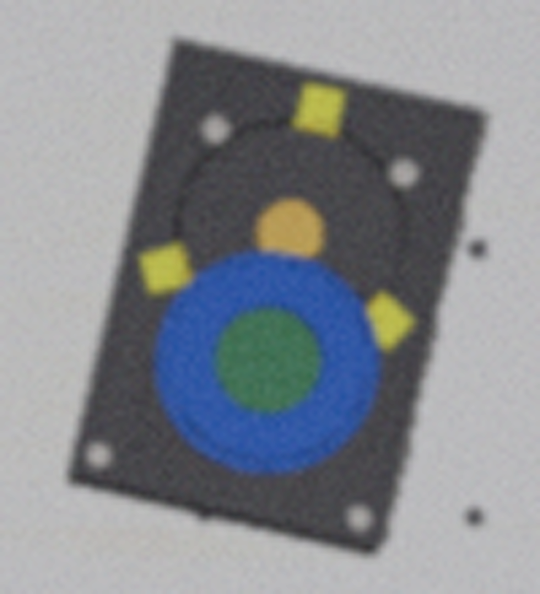

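>>> carry_out(deltas=[[[-46.5, -47.6, 0], 34.6], [[-46.5, -47.6, 0], 34.6], [[-46.5, -47.6, 0], 34.6], [[-46.5, -47.6, 0], 34.6], [[-46.5, -47.6, 0], 34.6], [[-46.5, -47.6, 0], 34.6], [[-46.5, -47.6, 0], 34.6], [[-46.5, -47.6, 0], 34.6], [[-46.5, -47.6, 0], 34.6], [[-46.5, -47.6, 0], 34.6]], hand=0.6)

```text
t: 1.7
eef_pos: [0.5032, -0.0575, 0.2487]
tool_rot: [0.0, -0.622, 0.783, -0.0]
contact_force: [0.9, -0.1, -0.0]
gripper_width: 0.605
```

Run:
```python
from h import *
np.set_printoptions(precision=4,suppress=True)
print(np.array(readout.get_obs()["q"]),readout.get_obs()["joint_vel"])
im=snap("wrist","w1"); c=get_calibration("wrist"); print(c["fov_y"],np.array(c["world_from_camera"]))
for q,z in [("cover_top",.056),("post_left",.055),("post_right",.055),("snap_far",.045),("snap_left",.045),("snap_right",.045),("button_top",.045)]:
    for d in models.spot_in(q,"wrist")[:2]: print(q,d["score"],d["centre"],ray("wrist",d["centre"],z)[:2])
```

```text
[ 0.1714  0.2098 -0.2073  1.9407  0.0513  0.995  -1.8587] [-0.6824  0.2326 -0.3132 -0.2848  0.1219  0.064  -1.0448]
69.84456240884761 [[-0.2159 -0.9325 -0.2894  0.5812]
 [-0.9764  0.2045  0.0693 -0.0649]
 [-0.0055  0.2975 -0.9547  0.3751]
 [ 0.      0.      0.      1.    ]]
cover_top 0.63 [108.5, 273.1] [ 0.6117 -0.0283]
post_left 0.85 [458.3, 171.7] [0.2546 0.1911]
post_left 0.76 [244.6, 95.2] [0.5285 0.169 ]
post_right 0.87 [110.5, 274.3] [ 0.6074 -0.0371]
post_right 0.72 [463.7, 171.2] [0.2468 0.1925]
snap_far 0.66 [109.5, 277.2] [ 0.608  -0.0407]
snap_far 0.62 [245.5, 95.9] [0.5259 0.1708]
snap_left 0.88 [463.1, 171.4] [0.2379 0.1988]
snap_left 0.75 [112.0, 275.7] [ 0.6061 -0.0399]
snap_right 0.94 [458.7, 171.3] [0.2449 0.1962]
snap_right 0.64 [109.7, 273.6] [ 0.6083 -0.0391]
button_top 0.95 [464.0, 172.7] [0.2364 0.1977]
button_top 0.92 [243.0, 98.5] [0.5282 0.1658]
```

View pics/w1.png

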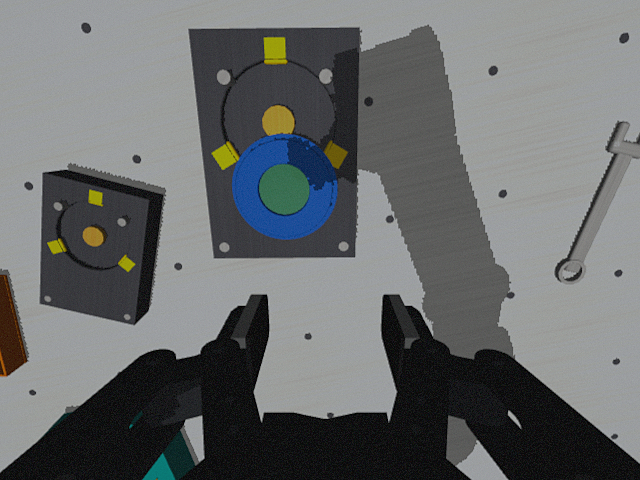

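The wrist picture shows the posts at columns 223 and 326 (row 76), the button at (278,120), the catches at (275,48), (225,155) and (335,155), and the cover at (284,188). The arm was still moving when it was taken, so I'll retake it and fit the positions.

```bash
cat > fit.py <<'E'
from h import *
from scipy.optimize import least_squares
np.set_printoptions(precision=4,suppress=True)
s=readout.get_obs(); c=get_calibration("wrist"); im=read_camera("wrist"); cv2.imwrite("pics/w2.png",im[:,:,::-1])
g0=np.array([.5975,-.0365]); yaw0=np.radians(-13.1)
def W(g,y,p): 
    R=np.array([[np.cos(y),-np.sin(y)],[np.sin(y),np.cos(y)]]); return np.r_[np.array(g)+R@np.array(p[:2]),p[2]]
hsv=cv2.cvtColor(im,cv2.COLOR_RGB2HSV); obs=[];mod=[]
pts={"pl":(.036,.043,.055),"pr":(.036,-.043,.055),"bt":(0,0,.045),"sf":(.05+.006,0,.045)}
for n,p in pts.items():
    r,k=proj("wrist",W(g0,yaw0,p),c).astype(int); b=22
    if min(r,k)<0: print(n,"out",r,k); continue
    r0,k0=max(r-b,0),max(k-b,0); h=hsv[r0:r+b,k0:k+b]
    if n[0]=="p": m=cv2.inRange(h,(0,0,115),(179,50,255))
    elif n=="bt": m=cv2.inRange(h,(8,100,80),(21,255,255))
    else: m=cv2.inRange(h,(24,120,80),(35,255,255))
    nn,l,st,ce=cv2.connectedComponentsWithStats(m)
    if nn<2: print(n,"none");continue
    i=1+np.argmax(st[1:,4]); q=(ce[i]+[k0,r0])[::-1]; print(n,st[i],q,ray("wrist",q,p[2],c)[:2])
    if n!="sf": obs.append(q);mod.append(p)
f=lambda v:np.concatenate([proj("wrist",W(v[:2],v[2],p),c)-o for p,o in zip(mod,obs)])
s1=least_squares(f,[*g0,yaw0]); print("holder",s1.x[:2],np.degrees(s1.x[2]),"res",s1.fun)
m=cv2.inRange(hsv,(100,120,30),(125,255,255)); m[260:]=0
k=max(cv2.findContours(m,0,1)[0],key=cv2.contourArea); e=cv2.fitEllipse(cv2.convexHull(k)); cv=ray("wrist",e[0][::-1],.054,c)[:2]
y=s1.x[2]; R=np.array([[np.cos(y),-np.sin(y)],[np.sin(y),np.cos(y)]]); print("cover",e,cv,"in holder mm",1e3*R.T@(cv-s1.x[:2]))
print(s["t"],s["eef_pos"],s["tool_rot"],"tcp in holder mm",1e3*R.T@(np.array(s["eef_pos"])[:2]-s1.x[:2]))
E
python3 fit.py
```

```text
pl [ 15  14  13  15 150] [ 76.1867 217.96  ] [ 0.6436 -0.0018]
pr [ 15  13  13  15 151] [ 74.9139 320.2649] [ 0.6248 -0.0861]
bt [8 6 6 6 6] [108.5 262.5] [ 0.6116 -0.0298]
sf [  9   5  25  28 596] [ 49.2752 269.3641] [ 0.6555 -0.0487]
holder [ 0.6029 -0.0332] -14.839241818612592 res [-6.3041 -3.0449 -1.8313 -2.9385  9.071   6.4059]
cover ((280.0284423828125, 185.6724395751953), (104.21163940429688, 108.365234375), 138.32135009765625) [ 0.5427 -0.0281] in holder mm [-59.5101 -10.4635]
2.1 [ 0.502  -0.0611  0.2482] [-0.0003 -0.6209  0.7839 -0.    ] tcp in holder mm [-90.4583 -52.7943]
```

>>> carry_out(deltas=[[[-4.1, 2.9, 5], -0.6], [[-4.1, 2.9, 10], -0.6], [[-4.1, 2.9, 14], -0.6], [[-4.1, 2.9, 17.5], -0.6], [[-4.1, 2.9, 17.5], -0.6], [[-4.1, 2.9, 17.5], -0.6], [[-4.1, 2.9, 17.5], -0.6]], hand=0.6)

```text
t: 3.02
eef_pos: [0.4844, -0.0147, 0.0749]
tool_rot: [0.001, -0.625, 0.781, -0.001]
contact_force: [-0.5, -0.7, 0.7]
gripper_width: 0.6
```

>>> carry_out(deltas=[[[0, 0.1, 0.3], 0], [[0, 0.1, 0.6], 0], [[0, 0.1, 0.8], 0], [[0, 0.1, 0.8], 0]])

```text
t: 3.52
eef_pos: [0.4833, -0.0144, 0.0666]
tool_rot: [0.001, -0.625, 0.781, -0.001]
contact_force: [0.2, -0.8, -0.7]
gripper_width: 0.6
```

Run:
```python
from h import *
snap("side","side2"); im=cv2.imread("pics/side2.png")
p=proj("side",[.49,-.02,.05]); print(p)
r,k=int(p[0]),int(p[1]); c=im[max(r-60,0):r+60,max(k-80,0):k+80]
cv2.imwrite("pics/crop2.png",cv2.convertScaleAbs(cv2.resize(c,None,fx=5,fy=5,interpolation=cv2.INTER_CUBIC),alpha=1.5))
```

```text
[229.01769246 315.91058808]
```

View pics/crop2.png

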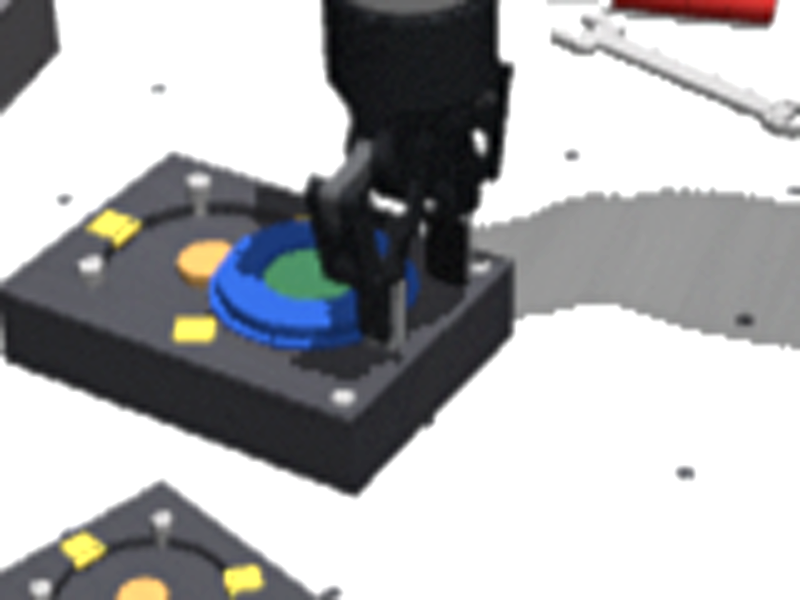

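The fingers straddle the rear of the cover, just above the deck. Next I'll feel for the deck.

>>> carry_out(deltas=[[[0, 0, 0.1], 0], [[0, 0, 0.2], 0], [[0, 0, 0.3], 0], [[0, 0, 0.3], 0]])

```text
t: 4.08
eef_pos: [0.4833, -0.0145, 0.0636]
tool_rot: [0.001, -0.625, 0.781, -0.001]
contact_force: [-1.1, 0.3, 0.7]
gripper_width: 0.597
```

>>> carry_out(deltas=[[[0, 0, 0.1], 0], [[0, 0, 0.2], 0], [[0, 0, 0.2], 0]])

```text
t: 4.45
eef_pos: [0.4832, -0.0144, 0.0615]
tool_rot: [0.001, -0.625, 0.781, -0.001]
contact_force: [-0.4, 0.3, 1.0]
gripper_width: 0.6
```

>>> carry_out(deltas=[[[0, -0.5, 0], 0], [[0, -1.0, 0], 0], [[-0.1, -1.6, 0], 0], [[-0.1, -2.2, 0], 0], [[-0.2, -2.8, 0], 0], [[-0.2, -3.4, 0], 0], [[-0.3, -3.9, 0], 0], [[-0.3, -4.4, 0], 0], [[-0.4, -4.8, 0], 0], [[-0.4, -5.2, 0], 0]])

```text
t: 5.7
eef_pos: [0.5347, -0.0218, 0.0617]
tool_rot: [0.0, -0.625, 0.781, -0.001]
contact_force: [-3.8, 1.3, 4.1]
gripper_width: 0.599
```

Run:
```python
from h import *
np.set_printoptions(precision=4,suppress=True)
R=np.array([[.976,.218],[-.218,.976]]); g=np.array([.5991,-.0361])
s=readout.get_obs(); print(1e3*R.T@(np.array(s["eef_pos"])[:2]-g))
im=snap("top","top2"); hsv=cv2.cvtColor(im,cv2.COLOR_RGB2HSV); m=cv2.inRange(hsv,(100,120,50),(125,255,255)); m[:138]=0;m[248:]=0;m[:,:300]=0;m[:,400:]=0
k=max(cv2.findContours(m,0,1)[0],key=cv2.contourArea); e=cv2.fitEllipse(cv2.convexHull(k)); p=ray("top",e[0][::-1],.054)[:2]; print(e,p,1e3*R.T@(p-g))
snap("wrist","w3")
```

```text
[-65.9692  -0.1102]Traceback (most recent call last):
  File "<stdin>", line 6, in <module>
ValueError: max() iterable argument is empty
```

Run:
```python
from h import *
snap("wrist","w3"); print(readout.get_obs()["contact_force"])
```

```text
[-2.82866027  0.16539974  3.03561521]
```

View pics/w3.png

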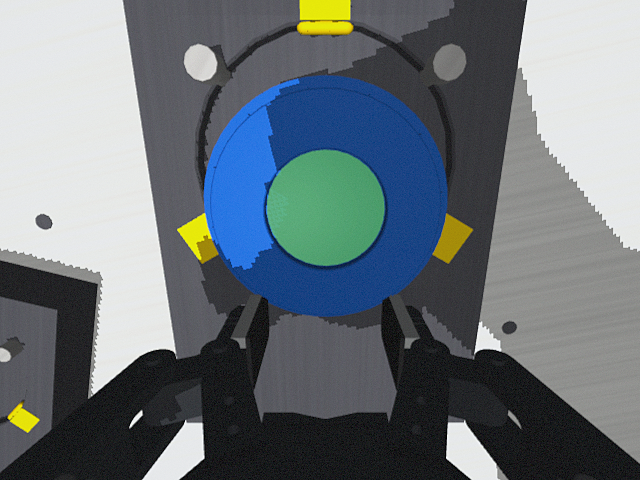

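The cover sits level in the finger cradle, centred at column 326 between the posts (mid column 325), with about 15 mm still to go. I'll keep pushing slowly.

>>> carry_out(deltas=[[[0, -0.3, 0], 0], [[0, -0.6, 0], 0], [[0, -0.8, 0], 0], [[0, -1.0, 0], 0], [[0, -1.1, 0], 0], [[0, -1.2, 0], 0]])

```text
t: 6.55
eef_pos: [0.5476, -0.0247, 0.0618]
tool_rot: [0.001, -0.625, 0.781, -0.001]
contact_force: [-0.6, 0.4, -0.0]
gripper_width: 0.6
```

>>> carry_out(deltas=[[[0, -0.1, 0], 0], [[0, -0.2, 0], 0], [[0, -0.2, 0], 0]])

```text
t: 6.92
eef_pos: [0.5498, -0.0252, 0.0617]
tool_rot: [0.001, -0.625, 0.781, -0.001]
contact_force: [0.1, -1.1, -0.0]
gripper_width: 0.597
```

```bash
cat > chk.py <<'E'
from h import *
import sys
np.set_printoptions(precision=2,suppress=True)
R=np.array([[.976,.218],[-.218,.976]]); g=np.array([.5991,-.0361])
s=readout.get_obs(); print("tcp",1e3*R.T@(np.array(s["eef_pos"])[:2]-g),s["contact_force"]); c=get_calibration("wrist")
im=snap("wrist",sys.argv[1]); zt=float(sys.argv[2])
hsv=cv2.cvtColor(im,cv2.COLOR_RGB2HSV); m=cv2.inRange(hsv,(55,60,30),(90,255,255)); k=max(cv2.findContours(m,0,1)[0],key=cv2.contourArea); e=cv2.fitEllipse(cv2.convexHull(k)); p=ray("wrist",e[0][::-1],zt-.004,c)[:2]; print("glass",e,1e3*R.T@(p-g))
m=cv2.inRange(hsv,(100,120,30),(125,255,255)); k=max(cv2.findContours(m,0,1)[0],key=cv2.contourArea); e=cv2.fitEllipse(cv2.convexHull(k)); p=ray("wrist",e[0][::-1],zt-.004,c)[:2]; print("blue",e,1e3*R.T@(p-g))
for q in [(.036,.043,.055),(.036,-.043,.055)]:
    print("post predicted px",proj("wrist",np.r_[g+R@np.array(q[:2]),q[2]],c))
E
python3 chk.py w4 .056
```

```text
tcp [-50.47  -0.09] [ 0.06 -1.15 -0.04]
glass ((325.62469482421875, 206.85723876953125), (115.29137420654297, 116.2489242553711), 87.9511947631836) [-0.85 -0.39]
blue ((325.9201965332031, 195.87274169921875), (240.41453552246094, 242.23313903808594), 88.00040435791016) [ 3.57 -0.51]
post predicted px [107.85 205.28]
post predicted px [107.53 443.78]
```

>>> carry_out(deltas=[[[0, -0.1, 0], 0], [[0, -0.2, 0], 0], [[0, -0.2, 0], 0]])

```text
t: 7.35
eef_pos: [0.5517, -0.0256, 0.0617]
tool_rot: [0.001, -0.625, 0.781, -0.001]
contact_force: [-0.4, 0.8, -0.6]
gripper_width: 0.597
```

>>> carry_out(deltas=[[[0, -0.1, 0], 0], [[0, -0.2, 0], 0], [[0, -0.2, 0], 0]])

```text
t: 7.72
eef_pos: [0.5533, -0.0257, 0.0616]
tool_rot: [0.001, -0.625, 0.781, -0.001]
contact_force: [-2.3, 1.6, -0.4]
gripper_width: 0.602
```

```bash
python3 chk.py w5 .056
```

```text
tcp [-46.97   0.13] [-2.35  1.63 -0.44]
glass ((326.7123718261719, 208.8787841796875), (114.50655364990234, 116.16421508789062), 87.22740173339844) [ 1.86 -0.55]
blue ((326.7192077636719, 196.9589080810547), (239.62794494628906, 242.113037109375), 88.74665832519531) [ 6.66 -0.55]
post predicted px [118.04 206.83]
post predicted px [117.83 443.85]
```

View pics/w5.png

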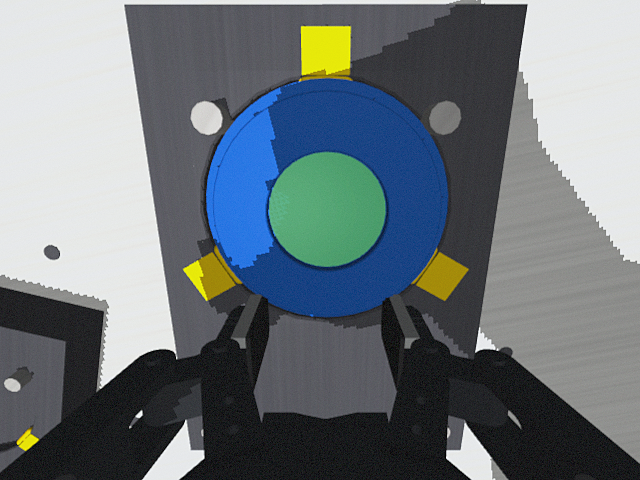

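The cover now touches both posts, which appear at (206,118) and (445,118). One more small push to confirm it by force.

>>> carry_out(deltas=[[[0, -0.1, 0], 0], [[0, -0.1, 0], 0]])

```text
t: 8.02
eef_pos: [0.5539, -0.0257, 0.0614]
tool_rot: [0.001, -0.625, 0.781, -0.001]
contact_force: [-3.0, 2.3, -0.2]
gripper_width: 0.597
```

>>> carry_out(deltas=[[[0, 0.7, 0], 0], [[0, 1.5, 0], 0], [[0, 1.5, -2.5], 0], [[0, 1.5, -6], 0], [[3.2, -2.75, -6], -10], [[3.2, -2.75, -6], -20], [[3.2, -2.75, -6], -30], [[3.2, -2.75, -6], -40], [[3.2, -2.75, -6], -50], [[3.2, -2.75, -6], -60]])

```text
t: 9.28
eef_pos: [0.5734, -0.0633, 0.1216]
tool_rot: [-0.0, 0.933, -0.361, 0.001]
contact_force: [-0.1, 0.6, 0.0]
gripper_width: 0.6
```

>>> carry_out(deltas=[[[0, 0, 0], 0], [[0, 0, 0], 0], [[0, 0, 0], 0], [[0, 0, 0], 0], [[0, 0, 0], 0], [[0, 0, 0], 0]], hand=0)

```text
t: 10.02
eef_pos: [0.5734, -0.0632, 0.1216]
tool_rot: [-0.0, 0.933, -0.361, 0.001]
contact_force: [-0.4, -0.1, -0.0]
gripper_width: 0.004
```

```bash
python3 chk.py w6 .055; python3 -c "
from h import *
s=readout.get_obs(); print(s['eef_pos'],s['tool_rot'],s['gripper_width'])"
```

```text
tcp [-19.16 -32.07] [-0.43 -0.08 -0.04]
glass ((326.1045837402344, 205.20208740234375), (79.89019775390625, 80.92594146728516), 101.82734680175781) [0.89 0.56]
blue ((326.5763854980469, 198.99649047851562), (168.0513458251953, 169.60972595214844), 89.25310516357422) [2.92 3.57]
post predicted px [103.83 344.39]
post predicted px [240.87 414.99]
[ 0.57341593 -0.0632828   0.12158122] [-3.50183110e-04  9.32509420e-01 -3.61142723e-01  1.41157618e-03] 0.0006101881849508798
```

View pics/w6.png

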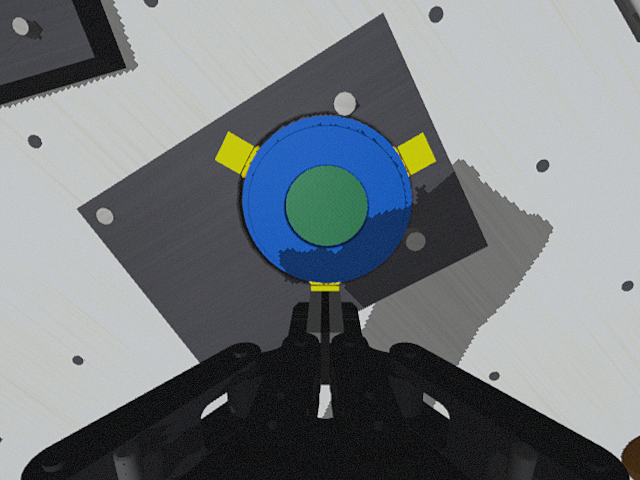

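The cover still lies level against the posts, and the closed fingertips stand just over the rim beside snap_right (325,286). Now I'll descend.

>>> carry_out(deltas=[[[0, -0.15, 1.5], 0], [[0, -0.15, 3], 0], [[0, -0.15, 4], 0], [[0, -0.15, 4.4], 0], [[0, -0.15, 4.4], 0]])

```text
t: 10.7
eef_pos: [0.5744, -0.0621, 0.0772]
tool_rot: [-0.0, 0.933, -0.361, 0.001]
contact_force: [0.6, -0.1, -0.3]
gripper_width: 0.003
```

>>> carry_out(deltas=[[[0, 0, 0.1], 0], [[0, 0, 0.2], 0], [[0, 0, 0.3], 0], [[0, 0, 0.4], 0], [[0, 0, 0.5], 0], [[0, 0, 0.5], 0]])

```text
t: 11.45
eef_pos: [0.5743, -0.0621, 0.0721]
tool_rot: [-0.0, 0.933, -0.361, 0.001]
contact_force: [0.3, -0.0, -0.1]
gripper_width: -0.002
```

>>> carry_out(deltas=[[[0, 0, 0.1], 0], [[0, 0, 0.2], 0], [[0, 0, 0.2], 0]])

```text
t: 11.82
eef_pos: [0.5746, -0.062, 0.0703]
tool_rot: [-0.0, 0.933, -0.361, 0.001]
contact_force: [0.5, 0.1, 1.6]
gripper_width: 0.003
```

>>> carry_out(deltas=[[[0, 0, 0.1], 0], [[0, 0, 0.15], 0], [[0, 0, 0.15], 0]])

```text
t: 12.2
eef_pos: [0.5747, -0.0621, 0.0687]
tool_rot: [-0.0, 0.933, -0.361, 0.001]
contact_force: [0.5, 0.3, 0.9]
gripper_width: -0.004
```

>>> carry_out(deltas=[[[0, 0, 0.1], 0], [[0, 0, 0.15], 0], [[0, 0, 0.15], 0]])

```text
t: 12.58
eef_pos: [0.5744, -0.0621, 0.067]
tool_rot: [-0.0, 0.933, -0.361, 0.001]
contact_force: [-1.0, 0.2, 0.8]
gripper_width: -0.002
```

>>> carry_out(deltas=[[[0, 0, 0.1], 0], [[0, 0, 0.15], 0], [[0, 0, 0.15], 0]])

```text
t: 12.95
eef_pos: [0.5746, -0.0621, 0.0662]
tool_rot: [-0.0, 0.933, -0.361, 0.001]
contact_force: [-2.7, 0.6, 8.8]
gripper_width: -0.003
```

```bash
python3 chk.py w7 .055
python3 - <<'E'
from h import *
im=snap("side","side3"); p=proj("side",[.59,-.035,.05])
r,k=int(p[0]),int(p[1]); c=cv2.cvtColor(im,cv2.COLOR_RGB2BGR)[r-45:r+45,k-60:k+60]
w=cv2.imread("pics/w7.png")[100:400,150:500]
a=cv2.convertScaleAbs(cv2.resize(c,(400,300),interpolation=cv2.INTER_CUBIC),alpha=1.6)
cv2.imwrite("pics/c3.png",np.hstack([a,cv2.convertScaleAbs(cv2.resize(w,(350,300)),alpha=1.6)]))
E
```

```text
tcp [-18.23 -30.74] [-2.69  0.62  8.8 ]
glass ((326.825439453125, 231.55848693847656), (100.22889709472656, 108.25204467773438), 93.3524398803711) [1.53 1.49]
blue ((327.55950927734375, 217.64419555664062), (214.48500061035156, 225.93505859375), 91.49516296386719) [4.8  6.61]
post predicted px [ 95.4  352.54]
post predicted px [281.84 446.69]
```

View pics/c3.png

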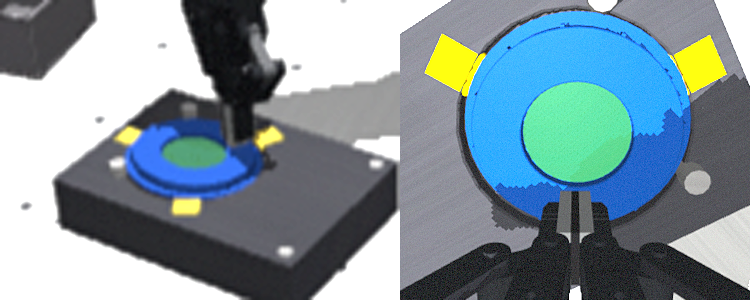

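>>> carry_out(deltas=[[[0, 0, 0.1], 0], [[0, 0, 0.2], 0], [[0, 0, 0.2], 0]])

```text
t: 13.42
eef_pos: [0.5748, -0.0621, 0.0658]
tool_rot: [0.0, 0.933, -0.361, 0.002]
contact_force: [-6.2, -0.2, 16.5]
gripper_width: 0.0
```

>>> carry_out(deltas=[[[0, 0, -2], 0], [[0, 0, -5], 0], [[0, -3, -5.5], -10], [[0, -5, -5.5], -20], [[0, -5, -5.5], -30], [[0, -5, -5.5], -40], [[0, -5, -5.5], -50], [[0, -5, -5.5], -60], [[0, -5, -5.5], -60]])

```text
t: 14.55
eef_pos: [0.6081, -0.0252, 0.1206]
tool_rot: [0.001, 0.988, 0.153, 0.001]
contact_force: [0.4, -0.1, 0.4]
gripper_width: -0.002
```

```bash
cat >> chk.py <<'E'
from scipy.spatial.transform import Rotation as Ro
q=np.array(s["tool_rot"]); T=Ro.from_quat(q[[1,2,3,0]]).as_matrix()
H=np.eye(3); H[:2,:2]=R; A=H.T@T; print("tool x,y in holder deg",[round(float(np.degrees(np.arctan2(A[1,i],A[0,i]))),1) for i in(0,1)])
for a in (0,120,240):
    t=np.r_[g+R@(np.array([.0008,.0005])+.037*np.array([np.cos(np.radians(a)),np.sin(np.radians(a))])),0]
    d=t-np.array(s["eef_pos"]); d[2]=0; print(a,"shift cm",100*T.T@d)
print("z",s["eef_pos"][2],"t",s["t"])
E
python3 chk.py w8 .052
```

```text
tcp [ 6.43 12.57] [ 0.42 -0.15  0.41]
glass ((304.4712219238281, 276.8478088378906), (66.88938903808594, 75.5683364868164), 108.67964172363281) [-0.02 -0.46]
blue ((306.43450927734375, 269.3412170410156), (144.6721649169922, 158.39788818359375), 106.08722686767578) [-1.43  4.56]
post predicted px [250.9  393.33]
post predicted px [358.69 320.35]
tool x,y in holder deg [30.1, -59.9]
0 shift cm [2.11 2.62 0.01]
120 shift cm [-1.08 -2.94 -0.01]
240 shift cm [-4.3  2.6 -0. ]
z 0.12061863629204336 t 14.55
```

View pics/w8.png

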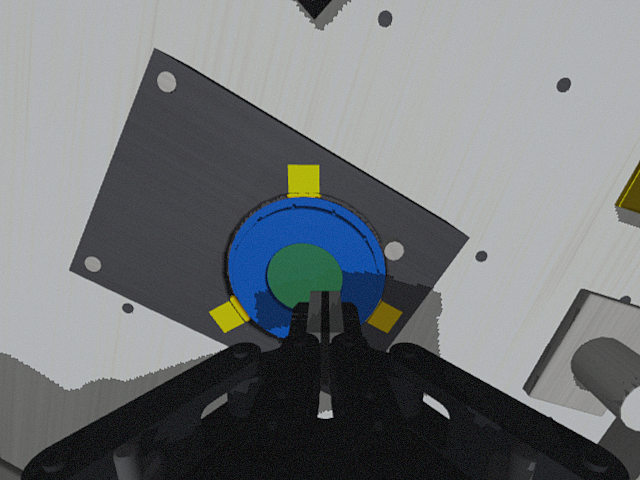

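The right side's flange is now under its catch, and the cover tilts that way. The left catch is at (303,180), so I'll press there next.

>>> carry_out(deltas=[[[-1.1, -2.9, 0], 0], [[-1.1, -2.9, 1.5], 0], [[-1.1, -2.9, 3], 0], [[-1.1, -2.9, 4], 0], [[-1.1, -2.9, 4.2], 0], [[-1.1, -2.9, 4.2], 0]])

```text
t: 15.35
eef_pos: [0.5893, -0.001, 0.0785]
tool_rot: [0.001, 0.988, 0.151, 0.001]
contact_force: [0.3, 0.8, 0.7]
gripper_width: 0.002
```

>>> carry_out(deltas=[[[0, 0, 0.15], 0], [[0, 0, 0.3], 0], [[0, 0, 0.45], 0], [[0, 0, 0.6], 0], [[0, 0, 0.7], 0], [[0, 0, 0.7], 0]])

```text
t: 16.1
eef_pos: [0.5893, -0.001, 0.0714]
tool_rot: [0.001, 0.988, 0.151, 0.001]
contact_force: [-0.2, -0.6, 0.7]
gripper_width: -0.002
```

>>> carry_out(deltas=[[[0, 0, 0.1], 0], [[0, 0, 0.2], 0], [[0, 0, 0.3], 0], [[0, 0, 0.3], 0]])

```text
t: 16.6
eef_pos: [0.5895, -0.0009, 0.0685]
tool_rot: [0.001, 0.988, 0.151, 0.001]
contact_force: [1.0, 0.0, 2.1]
gripper_width: -0.0
```

>>> carry_out(deltas=[[[0, 0, 0.1], 0], [[0, 0, 0.2], 0], [[0, 0, 0.2], 0]])

```text
t: 16.98
eef_pos: [0.5898, -0.0007, 0.0667]
tool_rot: [0.001, 0.988, 0.151, 0.002]
contact_force: [-0.2, 0.9, 3.4]
gripper_width: 0.002
```

>>> carry_out(deltas=[[[0, 0, 0.1], 0], [[0, 0, 0.15], 0], [[0, 0, 0.15], 0]])

```text
t: 17.35
eef_pos: [0.5894, -0.0009, 0.0647]
tool_rot: [0.001, 0.988, 0.151, 0.001]
contact_force: [0.9, 0.0, 0.8]
gripper_width: -0.003
```

>>> carry_out(deltas=[[[0, 0, 0.1], 0], [[0, 0, 0.15], 0], [[0, 0, 0.15], 0]])

```text
t: 17.73
eef_pos: [0.5895, -0.0009, 0.0646]
tool_rot: [0.001, 0.988, 0.151, 0.001]
contact_force: [-4.3, -1.1, 15.3]
gripper_width: -0.002
```

>>> carry_out(deltas=[[[0, 0, -2], 0], [[0, 0, -5], 0], [[0, 2, -5.5], -10], [[0, 3.5, -5.5], -20], [[0, 3.5, -5.5], -30], [[0, 3.5, -5.5], -40], [[0, 3.5, -5.5], -50], [[0, 3.5, -5.5], -60], [[0, 3.5, -5.5], -60]])

```text
t: 18.85
eef_pos: [0.5999, -0.0344, 0.1201]
tool_rot: [0.001, 0.781, 0.625, 0.001]
contact_force: [0.7, -0.5, -0.1]
gripper_width: -0.005
```

```bash
python3 chk.py w9 .052
```

```text
tcp [0.4  1.81] [ 0.66 -0.49 -0.11]
glass ((321.1669921875, 257.28924560546875), (69.6414566040039, 75.31475067138672), 90.243408203125) [-4.41 -0.26]
blue ((321.323486328125, 250.98744201660156), (148.36695861816406, 157.768310546875), 90.49166870117188) [-8.48 -0.14]
post predicted px [321.59 390.31]
post predicted px [321.75 253.27]
tool x,y in holder deg [89.9, -0.1]
0 shift cm [-0.12  3.74  0.01]
120 shift cm [ 3.07 -1.82 -0.01]
240 shift cm [-3.34 -1.8  -0.  ]
z 0.12011006236648678 t 18.85
```

>>> carry_out(deltas=[[[-0.15, 3.7, 0], 0], [[-0.15, 3.7, 1.5], 0], [[-0.15, 3.7, 3], 0], [[-0.15, 3.7, 4.1], 0], [[-0.15, 3.7, 4.1], 0]])

```text
t: 19.52
eef_pos: [0.6345, -0.0439, 0.078]
tool_rot: [0.001, 0.782, 0.624, -0.0]
contact_force: [-0.1, -0.4, -0.3]
gripper_width: 0.001
```

>>> carry_out(deltas=[[[0, 0, 0.15], 0], [[0, 0, 0.3], 0], [[0, 0, 0.45], 0], [[0, 0, 0.6], 0], [[0, 0, 0.8], 0], [[0, 0, 0.8], 0]])

```text
t: 20.27
eef_pos: [0.6344, -0.044, 0.0698]
tool_rot: [0.001, 0.782, 0.624, -0.0]
contact_force: [-0.2, -0.3, -0.0]
gripper_width: -0.004
```

>>> carry_out(deltas=[[[0, 0, 0.1], 0], [[0, 0, 0.2], 0], [[0, 0, 0.3], 0], [[0, 0, 0.3], 0]])

```text
t: 20.78
eef_pos: [0.6343, -0.044, 0.0666]
tool_rot: [0.001, 0.782, 0.624, -0.0]
contact_force: [0.6, 0.1, -0.4]
gripper_width: 0.001
```

>>> carry_out(deltas=[[[0, 0, 0.1], 0], [[0, 0, 0.2], 0], [[0, 0, 0.2], 0]])

```text
t: 21.15
eef_pos: [0.6343, -0.0439, 0.0647]
tool_rot: [0.001, 0.782, 0.624, -0.0]
contact_force: [-0.2, -0.3, 1.0]
gripper_width: 0.002
```

>>> carry_out(deltas=[[[0, 0, 0.1], 0], [[0, 0, 0.15], 0], [[0, 0, 0.15], 0]])

```text
t: 21.52
eef_pos: [0.6344, -0.0439, 0.0646]
tool_rot: [0.001, 0.782, 0.624, -0.001]
contact_force: [-4.1, -0.4, 11.4]
gripper_width: -0.003
```

>>> carry_out(deltas=[[[0, 0, -2], 0], [[0, 0.5, -6], 0], [[0, 1, -8], 0], [[0, 1, -8], 0], [[0, 1, -8], 0]])

```text
t: 22.15
eef_pos: [0.6434, -0.0463, 0.1435]
tool_rot: [0.001, 0.782, 0.624, -0.001]
contact_force: [-0.7, -0.5, -0.6]
gripper_width: 0.002
```

```bash
python3 chk.py w10 .0475
python3 - <<'E'
from h import *
im=snap("side","side4"); p=proj("side",[.59,-.035,.05])
r,k=int(p[0]),int(p[1]); c=cv2.cvtColor(im,cv2.COLOR_RGB2BGR)[r-45:r+45,k-60:k+60]
w=cv2.imread("pics/w10.png")[60:360,150:500]
a=cv2.convertScaleAbs(cv2.resize(c,(400,300),interpolation=cv2.INTER_CUBIC),alpha=1.6)
cv2.imwrite("pics/c4.png",np.hstack([a,cv2.convertScaleAbs(w,alpha=1.6)]))
E
```

```text
tcp [45.41 -0.29] [-0.74 -0.53 -0.64]
glass ((324.7113037109375, 180.0800018310547), (71.99546813964844, 72.48871612548828), 171.0437774658203) [-3.01 -0.31]
blue ((324.85504150390625, 175.55064392089844), (151.6538543701172, 153.29190063476562), 0.9058932662010193) [-5.92 -0.21]
post predicted px [242.36 391.22]
post predicted px [242.68 259.57]
tool x,y in holder deg [89.8, -0.2]
0 shift cm [ 0.08 -0.76  0.  ]
120 shift cm [ 3.26 -6.32 -0.  ]
240 shift cm [-3.15 -6.3   0.01]
z 0.14352680907414905 t 22.15
```

View pics/c4.png

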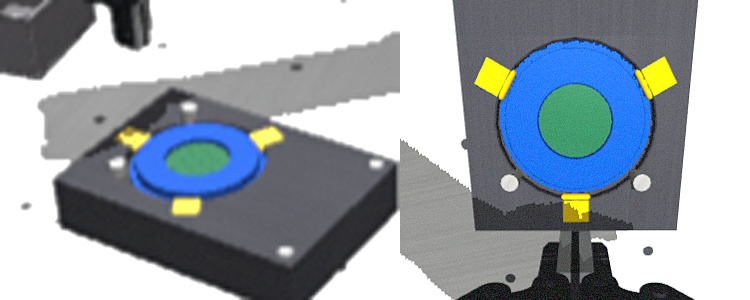

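The picture shows all three yellow noses lying over the flange, and the cover looks level. I'll confirm by touch, lightly probing the far and right rims to see whether both sit at home height (TCP 64.6 mm).

>>> carry_out(deltas=[[[0.0, -0.9, 2], 0], [[0.0, -0.9, 5], 0], [[0, -0.9, 7], 0], [[0, -0.9, 7.6], 0], [[0, -0.9, 7.75], 0], [[0, -0.9, 7.75], 0], [[0, -0.9, 7.75], 0]])

```text
t: 23.12
eef_pos: [0.6347, -0.0443, 0.0665]
tool_rot: [0.001, 0.782, 0.624, -0.001]
contact_force: [0.3, 0.1, 1.2]
gripper_width: -0.0
```

>>> carry_out(deltas=[[[0, 0, 0.1], 0], [[0, 0, 0.2], 0], [[0, 0, 0.2], 0]])

```text
t: 23.5
eef_pos: [0.635, -0.0443, 0.0647]
tool_rot: [0.001, 0.782, 0.624, -0.001]
contact_force: [-0.6, -1.1, 1.3]
gripper_width: -0.003
```

>>> carry_out(deltas=[[[0, 0, 0.1], 0], [[0, 0, 0.15], 0], [[0, 0, 0.15], 0]])

```text
t: 23.88
eef_pos: [0.635, -0.0443, 0.0647]
tool_rot: [0.001, 0.782, 0.624, -0.001]
contact_force: [-4.2, -0.5, 12.1]
gripper_width: 0.002
```

>>> carry_out(deltas=[[[0, 0, -2], 0], [[0, 0, -5.5], 0], [[0, -3, -5.5], 10], [[0, -3.5, -5.5], 20], [[0, -3.5, -5.5], 30], [[0, -3.5, -5.5], 40], [[0, -3.5, -5.5], 50], [[0, -3.5, -5.5], 60], [[0, -3.5, -5.5], 60]])

```text
t: 25.0
eef_pos: [0.6012, -0.036, 0.1206]
tool_rot: [0.002, 0.989, 0.15, 0.0]
contact_force: [0.6, -0.5, -0.1]
gripper_width: 0.002
```

>>> carry_out(deltas=[[[0, 0, 0], 10], [[0, 0, 0], 20], [[0, 0, 0], 30], [[0, 0, 0], 40], [[0, 0, 0], 50], [[0, 0, 0], 60], [[0, 0, 0], 60]])

```text
t: 25.88
eef_pos: [0.6014, -0.0356, 0.1211]
tool_rot: [0.002, 0.932, -0.362, 0.001]
contact_force: [0.3, -0.2, -0.3]
gripper_width: -0.0
```

```bash
python3 chk.py w11 .0475
```

```text
tcp [2.11 1.  ] [ 0.25 -0.17 -0.3 ]
glass ((318.7953186035156, 266.7428283691406), (68.0416488647461, 74.3354721069336), 91.30111694335938) [-2.13  0.09]
blue ((318.9316711425781, 260.1357727050781), (146.00498962402344, 155.58377075195312), 91.77123260498047) [0.18 3.91]
post predicted px [179.6 339.3]
post predicted px [301.27 406.78]
tool x,y in holder deg [-29.8, -119.8]
0 shift cm [ 3.12 -1.73  0.01]
120 shift cm [-3.29 -1.75 -0.02]
240 shift cm [-0.1   3.81  0.01]
z 0.12108510916839371 t 25.875
```

>>> carry_out(deltas=[[[-0.2, 3.8, 0], 0], [[-0.2, 3.8, 3], 0], [[-0.2, 3.8, 4.8], 0], [[-0.2, 3.8, 5.3], 0], [[-0.2, 3.8, 5.5], 0], [[-0.2, 3.8, 5.5], 0], [[-0.2, 3.8, 5.5], 0]])

```text
t: 26.8
eef_pos: [0.5749, -0.0624, 0.0666]
tool_rot: [0.001, 0.933, -0.361, 0.002]
contact_force: [-0.1, 0.6, 0.6]
gripper_width: 0.001
```

>>> carry_out(deltas=[[[0, 0, 0.1], 0], [[0, 0, 0.2], 0], [[0, 0, 0.2], 0]])

```text
t: 27.18
eef_pos: [0.575, -0.0625, 0.0647]
tool_rot: [0.001, 0.933, -0.361, 0.002]
contact_force: [-0.2, 0.7, 1.2]
gripper_width: 0.001
```

>>> carry_out(deltas=[[[0, 0, 0.1], 0], [[0, 0, 0.15], 0], [[0, 0, 0.15], 0]])

```text
t: 27.55
eef_pos: [0.575, -0.0625, 0.0646]
tool_rot: [0.002, 0.933, -0.361, 0.002]
contact_force: [-4.8, 0.8, 13.3]
gripper_width: -0.004
```

>>> carry_out(deltas=[[[0, 0, -2], 0], [[0, 0, -6], 0], [[0, 4, -10], 0], [[0, 8, -12], 0], [[0, 8, -12], 0], [[0, 8, -12], 0]])

```text
t: 28.3
eef_pos: [0.521, -0.1208, 0.1847]
tool_rot: [0.002, 0.933, -0.361, 0.002]
contact_force: [0.5, 0.5, -0.0]
gripper_width: -0.0
```

```bash
python3 chk.py w12 .0475
python3 - <<'E'
from h import *
im=snap("top","top3"); c=im[138:248,300:400,::-1]
a=cv2.convertScaleAbs(cv2.resize(c,None,fx=4,fy=4,interpolation=cv2.INTER_CUBIC),alpha=1.6)
s=cv2.imread("pics/side4.png"); w=cv2.imread("pics/w12.png")
cv2.imwrite("pics/c5.png",np.hstack([a[:300],cv2.resize(w,(400,300))]))
E
```

```text
tcp [-57.78 -99.67] [ 0.49  0.47 -0.02]
glass ((321.885009765625, 78.83683776855469), (66.3614730834961, 73.03093719482422), 0.3828725516796112) [-1.93  0.42]
blue ((321.9721984863281, 76.25373077392578), (139.69032287597656, 153.44805908203125), 178.94061279296875) [-1.05  1.83]
post predicted px [-21.67 340.54]
post predicted px [106.34 400.52]
tool x,y in holder deg [-29.7, -119.7]
0 shift cm [  3.34 -13.44  -0.  ]
120 shift cm [ -3.07 -13.47  -0.03]
240 shift cm [ 0.11 -7.9  -0.01]
z 0.18466849963252177 t 28.3
```

View pics/c5.png

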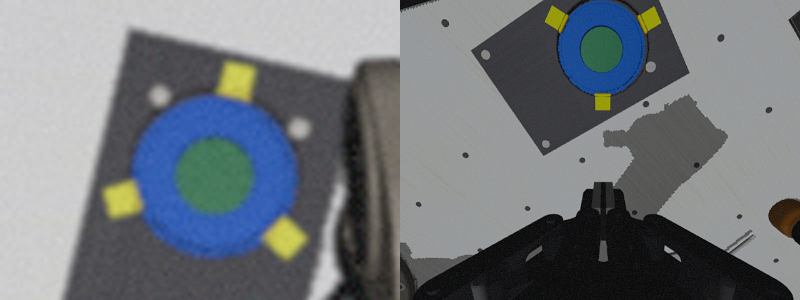

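The cover is in the well under all three catches. The rim stopped at the same TCP height (64.6 mm) at all three points, and the robot is clear, so I'm handing in.

```bash
python3 -c "
from h import *
print(bot.hand_in())"
```

```text
the job is handed in; nothing more can be done
None
```

I slid the blue cover along the large dark holder with the half-open fingers until it met both posts (about 4 N of resistance). I then pressed its rim with the closed fingertips beside the right, left and far catches. The job is handed in at about 28 s with the arm clear of everything; the hand-in reported no verdict.

**Level and depth:** all three rim points stopped hard at the same tool height, 64.6 mm. With the stated 17 mm fingertip offset that puts the rim at about 47.6 mm, against 47.5 mm when fully home. I went back to the far and right sides after all three presses and they were still down. I did not re-probe the left side after the far press.

**Catches:** the last pictures show all three yellow catches lying over the flange. The force readings never caught the 10 N peak of a click. Only the left one showed a drop in force.

**Centring:** the camera puts the cover about 2 mm off the well's axis towards the free deck. That is the full play the well allows and inside the 4 mm limit. One earlier picture read 3 mm, so the figure is good to about 1 mm.

The presses were aimed at the blue rim only. The bystanders were not touched as far as I saw, but I made no separate check of their positions at the end.

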